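# Slide the garment tally out to its line

## Task

Push the black toggle aside, out of the ivory tally's way but still lying on the green ledge and clear of the tally, and slide the ivory tally straight out over the ledge's front edge (the long edge nearest the robot) until its red line lies right on that edge, square to it, so the holed end overhangs ready to be hooked to the conveyor. Only push with the fingers: lift nothing, let nothing fall off the ledge, and leave the blue tally, button, buckle and pin jar where they are.

Things in the scene. Friction and masses are not known exactly. Their poses are not given: they have to be found in the camera images.
- ledge: fixed painted steel ledge, 400 (x) x 900 (y) x 60 high, flat green top; origin at the centre of its underside, level with the work surface; its -x side is the front, facing the robot; the 14 mm top plate juts 70 mm beyond the grey base. A fixed wooden case and a grey ticket printer, up to 145 mm tall above the top, stand at its left and right ends, in either order, 160 mm or more from its middle line
- edge (a point): midpoint of the ledge's straight front top edge, 60 mm above the work surface; same axes as the ledge: y runs along the edge, x points inwards over the top, away from the robot, so a point with x below 0 here hangs over the edge
- ivory_tally: loose flat ivory enamelled plate, 80 (its x) x 70 (its y) x 6 mm thick, about 80 g, lying on the ledge behind the toggle; origin at the centre of its underside; its -x end (dark round hole mark) points to the ledge's front edge, turned by up to about 0.2 rad; it slides with ordinary friction and stays where it is left
- ivory_tally_line (a point): centre of the 3 mm wide red line painted straight across the ivory tally's top, along its y, 28 mm from its front (-x) end, so 52 mm from its rear end; 6 mm above its underside
- blue_tally: loose blue plate of the same size with a white line, lying on the ledge about 180 mm or more to one side of the ivory one; stays put
- toggle: loose black horn toggle with flat underside, 38 (its x) x 16 (its y) x 13 mm high, about 15 g, lying on the ledge between the ivory tally and the front edge, its centre about 40 mm in front of the tally's front end, its long axis within about 0.6 rad of the tally's x; origin at the centre of its underside; the ledge is empty for at least 80 mm to both sides of it
- gilt_button: loose gilt blazer button, 23 mm across, 8 mm high, lying on the ledge between the two tallies; origin under its centre; stays put
- buckle: loose nickel buckle frame, 50 x 44 x 6 mm, lying on the ledge behind the tallies; origin under its centre; stays put
- pin_jar: loose glass jar with brass cap, 48 mm across, 55 mm high, standing on the ledge behind the tallies; origin under its centre; stays put
Not all that is in view belongs to the job. Leave any pink or yellow look-alike of the toggle alone.

How it is judged:
By the outcome, as a careful person would: the job done as asked, in the order asked, and still so for the second after the job is handed in, with the robot touching nothing.
It also fails if it takes over 58 s, if anything falls off the work surface, if the arm or the gripper's body presses on something with over 40 N, if the wrist force passes 120 N, or if a joint passes its speed limit or range.

## Robot

A 7-joint arm with a two-finger parallel gripper is mounted at the origin on the work surface. World frame = base frame: x ahead of the robot, y to its left, z up, the work surface at z = 0. Lengths are in m, angles in rad, forces in N, time in s.
With the tool pointing down it reaches from about 0.4 to 0.75 m from the base axis. Payload 19.5 kg.
Tool frame: the origin (TCP) lies at the very end of the fingers, on their centre line; the grasp point (between the pads) lies 19 mm behind it (r.grasp_offset is the z of the grasp point in the tool frame, in m); z points along the fingers, y is the line along which they close (so a half turn about z gives the same grasp; the last joint's range is limited). The gripper opens to 85 mm and grips with 20 to 120 N. Pads are 22 mm wide; open, the fingers measure 114 mm over their backs; the gripper's body (76 mm by 85 mm) begins 54 mm behind the grasp point. The pads swing forward as they close: fully open they stand 13 mm farther back than shut.
Start: joints at [-1.18, 0.707, -0.028, 1.485, 0.022, 0.951, -0.075], TCP at [0.241, 0.522, 0.231] pointing down, gripper open.
Joint ranges: [-2.71, 2.71], [-0.32, 2.16], [-1.57, 1.52], [0, 2.45], [-1.46, 4.6], [0, 2.02], [-2.83, 2.83]. Speed limits (rad/s): [1.89, 1.89, 2.57, 2.57, 3.01, 3.01, 3.01].

## Interface

Orientations are given as a rotation vector (axis times angle).
In Python, from station import status, cams, workorder, r gives the robot as it stands.
- The arm moves only by the shell command python3 -m pendant 'ROWS' [FORCE]. ROWS is JSON, a list of rows, each an object of numbers: "ax", "ay", "az": the turn, a rotation vector about the tool's x, y, z in degrees; "dx", "dy", "dz": the shift along the tool's x, y, z in cm; "jaw": the gripper's target within -1 to 1 (shut at 1, half-way at 0, fully open at -1). A call has 1 to 8 rows; each row shifts and turns the commanded pose from where the row before left it, along the tool's axes as they then stand; what a row does not reach is not made up. A row lasts 1/10 s, in which the tool goes at most 50 mm and 8.59 degrees, less where a joint would pass 70% of its speed; a pose out of reach is approached as far as the arm can. A call is refused whole if a number of a shift passes 5 or a number of a turn 8.59, either way. A call with a gripper value outside its range is refused whole. The fingers move at their own pace and stop on an object; FORCE is the grip in N (left out, the last holds). Time passes only in rows, so rows that do not move let the fingers close. It gives the time, the measured TCP pose, the force, the opening and the grip force at its end, in the units of the state.
- status.get_state(): the state, without advancing time (a new reading comes with each control period).
- cams.read_camera(name): name is "scene" or "side" or "wrist"; returns a dict with "img" (400x640x3 uint8, red, green, blue), "z_map" (400x640 float32, m along the optical axis (not along the pixel's ray), 0 where there is no reading), "camera_matrix" (3x3 intrinsics, pixels), "D" ([k1, k2, p1, p2, k3] as OpenCV has them; the pictures are not rectified), "origin" and "attitude" of the camera in the world; the wrist camera has in their place "tool_from_camera" (4x4, takes a point from camera to tool coordinates, whose origin is the TCP and whose axes are the flange's). Camera axes: x right, y up, looking along -z (the intrinsics and any distortion apply to the point x, -y, -z); pixel columns grow to the right and rows downward; lengths in m; the calibration is good to about 2 mm. A picture is of the moment at which its call begins: read the wrist's pose just before it.
- workorder.sign_off(): hands the job in; it is judged then, once.
Trained networks look in the newest picture that a camera, given by its name, has taken for a name from the list of things; names that differ only in an ending like _2 or _b are one class to them, and where a whole thing is asked for, a point or a joint stands for the part that bears it (a point fixed in the world has none). Each returns a list of dicts, best first, with "p" (0 to 1); they miss things now and then, are a little off and sometimes report something else, mostly with a low value. They report only what shows in the picture. A call takes as long as a camera call. They do not tell look-alikes from the thing itself.
- cams.spot_in(camera, thing): "centre" ([x, y, z] in m, in world coordinates, good to about 4 mm: the middle of the surface that is visible of it).
- cams.cut_out(camera, thing): "pixels" (400x640 bool, what is visible of it).
- cams.mark_of(camera, thing): "centre" ([x, y, z] in m, in world coordinates, good to about 4 mm: a listed point, or the origin of a listed thing).
The state is a dict: "time_s": time; "joints": joint angles; "joint_velocities": joint speeds; "tau": joint torques, N m; "position": TCP position; "tool_rot": TCP orientation; "ft_force": force on the tool from outside, world axes, zero at the start; "torque": the same for the moment, N m; "opening": opening from 0.0 (shut) to 1.0 (fully open); "grip_force": force on a finger pad.
Only numpy, scipy, OpenCV 4.12 (cv2) and the standard library are available. Lean on these libraries where they do the work, as an engineer would, in place of code of your own. Each camera call takes 0.05 s, during which the arm holds its last target. There are 200 camera calls.

## Working session

There is one attempt and no reset: what is moved stays moved. The work goes in short steps, Python scripts to look and compute and a shell command to move; the robot and the scene stay as the last step left them, time stands still between calls to the robot, and variables do not carry over. Pictures are saved under pics/ and viewed, at most 10 in all, crops included, and the job is handed in when it is done.

```bash
ls; mkdir -p pics
cat > h.py <<'E'
import numpy as np, cv2
from scipy.spatial.transform import Rotation as R
from station import status, cams, workorder, r
def cam_pose(c, st=None):
    if 'origin' in c:
        a=np.array(c['attitude'],float)
        Rm=a if a.shape==(3,3) else (R.from_rotvec(a).as_matrix() if a.size==3 else R.from_quat(a).as_matrix())
        return Rm,np.array(c['origin'])
    T=np.array(c['tool_from_camera']); Rt=R.from_rotvec(st['tool_rot']).as_matrix()
    return Rt@T[:3,:3], Rt@T[:3,3]+np.array(st['position'])
def rays(c,px,st=None):
    Rm,o=cam_pose(c,st)
    u=cv2.undistortPoints(np.array(px,float).reshape(-1,1,2),np.array(c['camera_matrix']),np.array(c['D'])).reshape(-1,2)
    return o,(Rm@np.c_[u[:,0],-u[:,1],-np.ones(len(u))].T).T
def at_z(c,px,z,st=None):
    o,d=rays(c,px,st); return o+d*((z-o[2])/d[:,2])[:,None]
def by_depth(c,px,st=None):
    o,d=rays(c,px,st); p=np.array(px).round().astype(int)
    return o+d*c['z_map'][p[:,1],p[:,0]][:,None]
def save(c,n): cv2.imwrite('pics/'+n,c['img'][...,::-1])
E
python3 - <<'E'
from h import *
st=status.get_state(); print(st)
for n in ['scene','side']:
    c=cams.read_camera(n); save(c,n+'0.png'); print(n,c['origin'],c['attitude'],c['D'])
    for t in ['ivory_tally','blue_tally','toggle','gilt_button','buckle','pin_jar','ledge']:
        for q in cams.spot_in(n,t)[:3]: print(t,'spot',np.round(q['centre'],3),round(q['p'],2))
    for t in ['edge','ivory_tally_line','ivory_tally','toggle']:
        for q in cams.mark_of(n,t)[:3]: print(t,'mark',np.round(q['centre'],3),round(q['p'],2))
E
```

```text
pics
{'time_s': 0.0, 'joints': array([-1.17969864,  0.70707132, -0.02760835,  1.48499328,  0.02197305,
        0.9508971 , -0.07551256]), 'joint_velocities': array([-0.00177301,  0.00049227, -0.00016777, -0.00030522, -0.00303375,
        0.00091559, -0.00261195]), 'tau': array([ 4.74349827e-05, -8.83220887e+01,  1.23452447e+00, -2.36171150e+01,
        1.68685417e-02,  6.50990463e-03,  4.24225868e-05]), 'position': array([0.24105136, 0.52174711, 0.23084707]), 'tool_rot': array([-6.74551284e-01, -3.06810225e+00,  1.64354082e-03]), 'ft_force': array([-0.91849215, -0.40218409, -0.01208584]), 'torque': array([ 0.0110204 ,  0.00839181, -0.01650584]), 'grip_force': 0.0, 'opening': 1.0018757090894543}
scene [ 1.14957674 -0.1007159   0.8010317 ] [0.58028123 0.46466034 1.27780258] [-0.12766057  0.          0.          0.          0.        ]
ivory_tally spot [0.568 0.063 0.065] 0.78
blue_tally spot [ 0.603 -0.147  0.066] 0.94
toggle spot [ 0.367 -0.022  0.012] 0.64
toggle spot [0.491 0.071 0.072] 0.54
toggle spot [0.39  0.058 0.013] 0.39
gilt_button spot [ 0.678 -0.032  0.058] 0.6
buckle spot
[... 434 characters left out ...]
12] [ 0.88323016 -0.05191217 -0.10846   ] [0.02760543 0.         0.         0.         0.        ]
ivory_tally spot [0.562 0.056 0.069] 0.93
blue_tally spot [ 0.6   -0.153  0.065] 0.92
toggle spot [0.332 0.094 0.013] 0.72
toggle spot [0.487 0.062 0.071] 0.7
toggle spot [ 0.359 -0.026  0.006] 0.68
gilt_button spot [ 0.608 -0.052  0.067] 0.44
buckle spot [0.728 0.024 0.064] 0.78
pin_jar spot [ 0.74  -0.106  0.097] 0.89
ledge spot [ 0.606 -0.085  0.059] 0.74
edge mark [ 0.452 -0.049  0.062] 0.72
ivory_tally_line mark [0.557 0.068 0.069] 0.97
ivory_tally mark [0.565 0.06  0.059] 0.69
toggle mark [0.33  0.099 0.   ] 0.66
toggle mark [0.488 0.066 0.063] 0.64
toggle mark [ 0.356 -0.019 -0.001] 0.63
```

View pics/scene0.png

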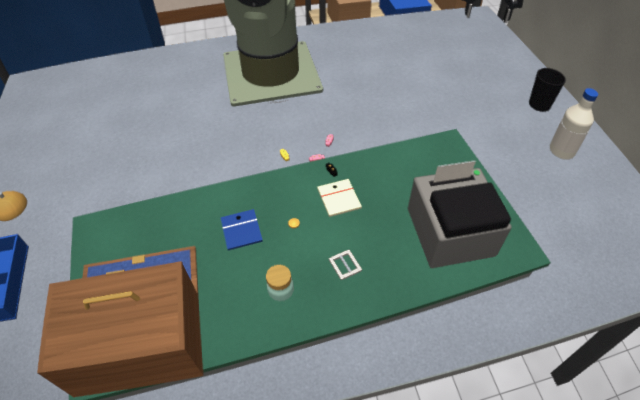

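View pics/side0.png

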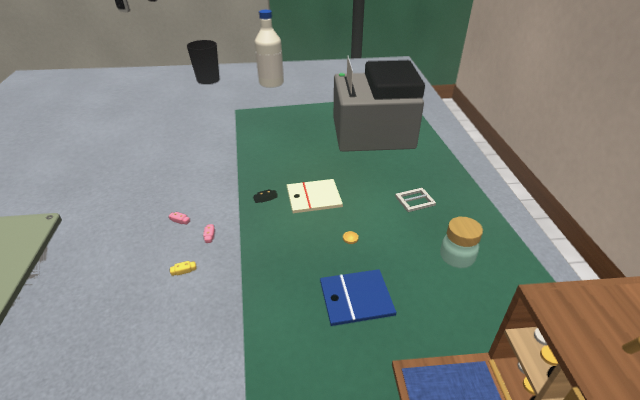

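Scene view: the black toggle is at (332,169), with the ivory tally behind it at (339,197). The pink look-alikes are at (330,139) and (317,158) and the yellow one at (284,154), all on the table. In the side view the black toggle is at (265,196), with the pinks and yellow at (178,217), (209,232) and (183,268). Only the black one lies on the green ledge in front of the ivory tally, so it's the one meant. I'll confirm it in a crop and measure.

```bash
cat > meas.py <<'E'
from h import *
def edgefit(c,name,st=None):
    # front edge: green (ledge) to grey table boundary
    hsv=cv2.cvtColor(c['img'],cv2.COLOR_RGB2HSV)
    return ((hsv[...,0]>60)&(hsv[...,0]<90)&(hsv[...,1]>100)).astype(np.uint8)
def measure(name,verbose=True):
    st=status.get_state(); c=cams.read_camera(name); out={}
    g=edgefit(c,name)
    vv,uu=np.nonzero(g)
    P=at_z(c,np.c_[uu,vv],0.060,st)
    ok=(P[:,1]>-0.25)&(P[:,1]<0.28)&(P[:,0]>0.38)&(P[:,0]<0.56)
    P=P[ok]; pts=[]
    for y in np.arange(-0.25,0.28,0.005):
        m=abs(P[:,1]-y)<0.0025
        if m.sum()>5: pts.append([np.sort(P[m,0])[0],y])
    pts=np.array(pts); k=np.polyfit(pts[:,1],pts[:,0],1)
    for _ in range(5):
        res=pts[:,0]-np.polyval(k,pts[:,1]); pts2=pts[abs(res-np.median(res))<0.004]; k=np.polyfit(pts2[:,1],pts2[:,0],1)
    out['edge']=k; print(name,'edge x=%.4f%+.4f*y'%(k[1],k[0]),'n',len(pts2))
    for t,z in [('ivory_tally',.066),('toggle',.066),('blue_tally',.066)]:
        for q in cams.cut_out(name,t)[:3]:
            m=q['pixels']; v,u=np.nonzero(m)
            if len(v)<15: continue
            Q=at_z(c,np.c_[u,v],z,st)
            (cx,cy),(w,h),a=cv2.minAreaRect((Q[:,:2]*1000).astype(np.float32))
            pc=np.cov(Q[:,:2].T); ew,ev=np.linalg.eigh(pc); ax=ev[:,1]*np.sign(ev[0,1])
            print(name,t,'p%.2f'%q['p'],'ctr',np.round(Q[:,:2].mean(0),4),'rect',np.round([cx,cy,w,h,a],1),'long axis deg %.1f'%np.degrees(np.arctan2(ax[1],ax[0])),'n',len(v))
    I=c['img'].astype(int)
    red=(I[...,0]>150)&(I[...,0]-I[...,1]>50)&(I[...,0]-I[...,2]>50)
    v,u=np.nonzero(red); Q=at_z(c,np.c_[u,v],.066,st)
    mk=cams.mark_of(name,'ivory_tally_line')
    if mk:
        m0=np.array(mk[0]['centre'])[:2]; s=np.linalg.norm(Q[:,:2]-m0,axis=1)<.045
        if s.sum()>5:
            Q=Q[s,:2]; kk=np.polyfit(Q[:,1],Q[:,0],1); mid=Q.mean(0)
            print(name,'line mark',np.round(m0,4),'red mid',np.round(mid,4),'slope %.4f'%kk[0],'y',np.round([Q[:,1].min(),Q[:,1].max()],4),'over edge-> dist in front normal %.4f'%((mid[0]-np.polyval(k,mid[1]))/np.hypot(1,k[0])),'angle err deg %.2f'%np.degrees(np.arctan(kk[0])-np.arctan(k[0])))
    return c,st
if __name__=='__main__':
    a,_=measure('scene'); b,_=measure('side')
    C=np.hstack([cv2.resize(a['img'][120:230,260:380],(400,367),interpolation=3),cv2.resize(b['img'][150:260,155:275],(400,367),interpolation=3)])
    cv2.imwrite('pics/crop1.png',C[...,::-1])
    w=cams.read_camera('wrist'); save(w,'w0.png'); print(w['tool_from_camera'])
E
python3 meas.py
```

```text
scene edge x=0.4522-0.0682*y n 106
scene ivory_tally p0.88 ctr [0.5677 0.064 ] rect [566.6  63.9  83.4  70.9   4. ] long axis deg 5.1 n 1024
scene toggle p0.62 ctr [ 0.4167 -0.0244] rect [416.8 -24.5  37.8  12.7   8.8] long axis deg 9.8 n 63
scene toggle p0.61 ctr [0.4856 0.0672] rect [4.856e+02 6.700e+01 4.520e+01 2.290e+01 2.000e-01] long axis deg 7.0 n 133
scene toggle p0.58 ctr [0.3912 0.0863] rect [391.7  86.2  15.3  35.3  63.6] long axis deg -25.1 n 62
scene blue_tally p0.61 ctr [ 0.6017 -0.1459] rect [ 600.5 -145.3   85.3   71.5    4.6] long axis deg 3.1 n 1215
scene line mark [0.5501 0.0596] red mid [0.5523 0.0636] slope -0.0850 y [0.0301 0.0971] over edge-> dist in front normal 0.1042 angle err deg -0.96
side edge x=0.5033+0.1943*y n 16
side ivory_tally p0.93 ctr [0.5657 0.0576] rect [565.9  59.1  81.6  79.8   5.6] long axis deg 8.5 n 1463
side toggle p0.71 ctr [ 0.3783 -0.078 ] rect [378.5 -77.6  31.9  22.7   9.6] long axis deg 12.0 n 276
side toggle p0.71 ctr [0.3583 0.0251] rect [358.1  25.4  19.4  37.9  51.2] long axis deg -39.2 n 189
side toggle p0.60 ctr [0.4871 0.0659] rect [486.9  66.3  35.6  26.2  15. ] long axis deg 26.1 n 194
side blue_tally p0.82 ctr [ 0.5986 -0.1522] rect [ 598.8 -150.3   81.2   74.     4.6] long axis deg 10.5 n 3083
side line mark [0.5554 0.066 ] red mid [0.554  0.0604] slope -0.0790 y [0.0261 0.0959] over edge-> dist in front normal 0.0382 angle err deg -15.51
[[-7.76890590e-05  9.60755141e-01  2.77397826e-01  7.01412728e-02]
 [ 9.99999985e-01  1.17192484e-04 -1.25827316e-04 -1.60319204e-04]
 [-1.53398181e-04  2.77397812e-01 -9.60755135e-01 -1.42352714e-01]
 [ 0.00000000e+00  0.00000000e+00  0.00000000e+00  1.00000000e+00]]
```

View pics/crop1.png

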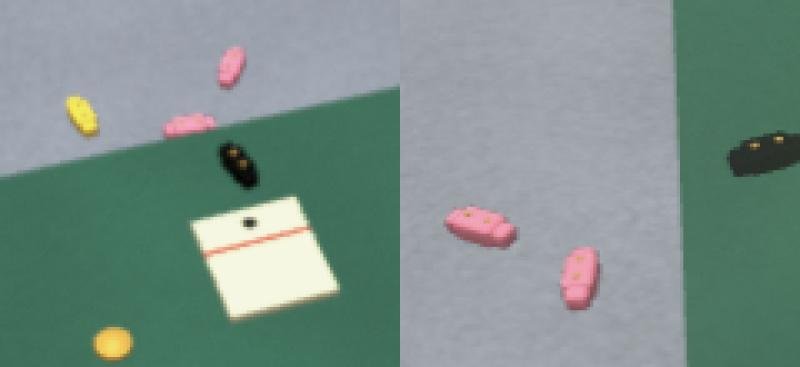

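The crop confirms it: the black toggle at (240,165) on the left is the only one on the green top. The pink and yellow ones lie on the table. Next I'll fix the side-view edge fit, locate the printer, and turn the tool square to the edge. That turn is 28.7° about tool z.

```bash
python3 - <<'E'
s=open('meas.py').read()
a=s.index("    hsv="); b=s.index("def measure")
s=s[:a]+"    I=cv2.GaussianBlur(c['img'],(3,3),0).astype(int)\n    return (I[...,1]-I[...,2]>5)&(I[...,1]-I[...,0]>15)\n"+s[b:]
open('meas.py','w').write(s)
E
cat >> h.py <<'E'
E0,YAW=np.array([0.4522,0.0]),np.arctan(0.0682)
def go(x,y,z,yaw=YAW):
    """remaining turn (tool) deg and shift cm (in tool axes after the turn); x,y world"""
    st=status.get_state(); Rc=R.from_rotvec(st['tool_rot'])
    c,s=np.cos(yaw),np.sin(yaw)
    Rt=R.from_matrix(np.array([[-c,-s,0],[-s,c,0],[0,0,-1]]).T.T@np.eye(3)) 
    Rt=R.from_matrix(np.c_[[-c,-s,0],[-s,c,0],[0,0,-1]])
    d=Rt.inv().apply(np.array([x,y,z])-st['position'])
    print('t %.2f'%st['time_s'],'pos',np.round(st['position'],4),'turn deg',np.round(np.degrees((Rc.inv()*Rt).as_rotvec()),2),'shift cm',np.round(d*100,2),'F',np.round(st['ft_force'],1))
E
python3 meas.py | grep -E 'edge|line'
python3 - <<'E'
from h import *
c=cams.read_camera('scene')
vv,uu=np.mgrid[0:400,0:640]; P=by_depth(c,np.c_[uu.ravel(),vv.ravel()])
m=(P[:,2]>.09)&(P[:,2]<.25)&(P[:,0]>.42)&(P[:,0]<.7)&(P[:,1]>.08)
print('printer min',P[m].min(0),np.percentile(P[m],[1,99],axis=0))
g=(abs(P[:,2]-.06)<.01)&(abs(P[:,0]-.5)<.01)&(abs(P[:,1])<.02); print('ledge z',np.median(P[g,2]))
go(0.486,0.112,0.12)
E
python3 -m pendant '[{"az":-8.2},{"az":-8.2},{"az":-8.2},{"az":-4.1}]'; python3 -c "
from h import *
go(0.486,0.112,0.12)"
```

```text
scene edge x=0.4491-0.0674*y n 106
scene line mark [0.5491 0.0591] red mid [0.5523 0.0643] slope -0.0820 y [0.0301 0.0971] over edge-> dist in front normal 0.1073 angle err deg -0.83
side edge x=0.4487-0.0671*y n 106
side line mark [0.5541 0.0643] red mid [0.5539 0.0607] slope -0.0780 y [0.0261 0.0959] over edge-> dist in front normal 0.1091 angle err deg -0.62
printer min [0.47113654 0.18811947 0.09001982] [[0.48373475 0.18910645 0.09170748]
 [0.69921498 0.6933524  0.20288498]]
ledge z 0.05967287875178229
t 2.35 pos [0.2412 0.5219 0.2313] turn deg [-1.00e-02 -0.00e+00 -2.87e+01] shift cm [-21.64 -42.57  11.13] F [-0.7  0.8  0.2]
t 2.35 pos [0.2412 0.5219 0.2313] turn deg [-1.00e-02 -0.00e+00 -2.87e+01] shift cm [-21.64 -42.57  11.13] F [-0.7  0.8  0.2]invalid input
```

```bash
python3 -m pendant '[{"ax":0,"ay":0,"az":-8.2,"dx":0,"dy":0,"dz":0,"jaw":1},{"ax":0,"ay":0,"az":-8.2,"dx":0,"dy":0,"dz":0,"jaw":1},{"ax":0,"ay":0,"az":-8.2,"dx":0,"dy":0,"dz":0,"jaw":1},{"ax":0,"ay":0,"az":-4.1,"dx":0,"dy":0,"dz":0,"jaw":1}]'; python3 -c "
from h import *
go(0.486,0.112,0.12)"
```

```text
time_s: 2.75
position: [0.2412, 0.5219, 0.2313]
tool_rot: [0.116, -3.139, -0.0]
ft_force: [0.7, 0.1, 0.0]
opening: 0.333
grip_force: 0.0
t 2.75 pos [0.2412 0.5219 0.2313] turn deg [ 0.   -0.    0.32] shift cm [-21.63 -42.56  11.13] F [0.7 0.1 0. ]
```

```bash
python3 -m pendant '[{"ax":0,"ay":0,"az":0.3,"dx":-2.1,"dy":-4.2,"dz":0,"jaw":1},{"ax":0,"ay":0,"az":0,"dx":-2.1,"dy":-4.2,"dz":0,"jaw":1},{"ax":0,"ay":0,"az":0,"dx":-2.1,"dy":-4.2,"dz":0,"jaw":1},{"ax":0,"ay":0,"az":0,"dx":-2.1,"dy":-4.2,"dz":0,"jaw":1},{"ax":0,"ay":0,"az":0,"dx":-2.1,"dy":-4.2,"dz":0,"jaw":1},{"ax":0,"ay":0,"az":0,"dx":-2.1,"dy":-4.2,"dz":0,"jaw":1},{"ax":0,"ay":0,"az":0,"dx":-2.1,"dy":-4.2,"dz":0,"jaw":1},{"ax":0,"ay":0,"az":0,"dx":-2.1,"dy":-4.2,"dz":0,"jaw":1}]'; python3 -c "
from h import *
go(0.486,0.112,0.12)"
```

```text
time_s: 3.55
position: [0.4309, 0.1956, 0.2315]
tool_rot: [-0.099, 3.14, 0.0]
ft_force: [1.5, 0.7, 0.3]
opening: 0.0
grip_force: 0.0
t 3.55 pos [0.4309 0.1956 0.2315] turn deg [ 0.    0.02 -0.29] shift cm [-4.93 -8.71 11.15] F [1.5 0.7 0.3]
```

```bash
python3 -m pendant '[{"ax":0,"ay":0,"az":-0.3,"dx":-2.4,"dy":-4.3,"dz":0,"jaw":1},{"ax":0,"ay":0,"az":0,"dx":-2.5,"dy":-4.4,"dz":0,"jaw":1},{"ax":0,"ay":0,"az":0,"dx":0,"dy":0,"dz":0,"jaw":1}]'; python3 -c "
from h import *
import meas
c,_=meas.measure('wrist'); save(c,'w1.png')
go(0.486,0.112,0.12)"
```

```text
time_s: 3.85
position: [0.4871, 0.108, 0.231]
tool_rot: [-0.093, 3.139, -0.004]
ft_force: [-2.0, 1.8, 0.5]
opening: -0.007
grip_force: 0.0
wrist edge x=0.4476-0.0697*y n 98
wrist ivory_tally p0.68 ctr [0.559  0.0591] rect [564.7  63.8  82.3  70.5   5.4] long axis deg -21.6 n 3998
wrist ivory_tally p0.30 ctr [0.5355 0.0914] rect [598.8  77.4 315.4 651.8   4.1] long axis deg -83.4 n 99047
wrist toggle p0.91 ctr [0.4866 0.0662] rect [486.9  66.1  37.9  16.8  15.6] long axis deg 15.1 n 565
wrist toggle p0.59 ctr [ 3.676e-01 -3.000e-04] rect [ 3.677e+02 -3.000e-01  3.290e+01  1.440e+01  1.100e+01] long axis deg 12.6 n 581
wrist toggle p0.58 ctr [0.3934 0.0621] rect [393.4  62.4  31.6  14.   88.8] long axis deg 88.5 n 501
wrist blue_tally p0.97 ctr [ 0.5964 -0.1451] rect [ 597.1 -145.4   83.6   76.4    4.1] long axis deg 6.4 n 4691
wrist line mark [0.5535 0.0631] red mid [0.5532 0.063 ] slope -0.0882 y [0.0281 0.0984] over edge-> dist in front normal 0.1097 angle err deg -1.05
t 4.10 pos [0.484  0.1152 0.2314] turn deg [ 0.02 -0.    0.09] shift cm [-0.18 -0.34 11.14] F [-0.5 -0.1  0.7]
```

View pics/w1.png

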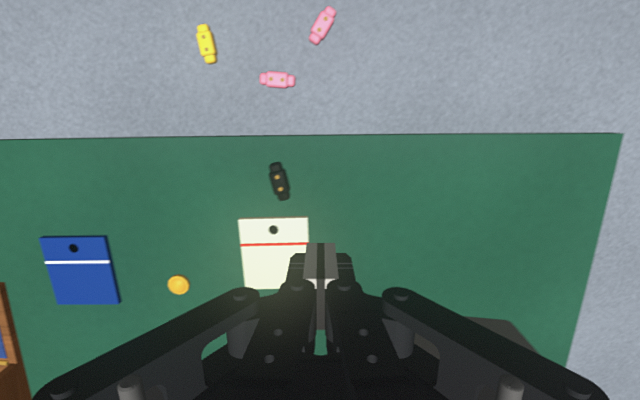

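The wrist picture shows the black toggle at (279,181), the ivory tally at (274,253) and the button at (178,285), with open ledge to the toggle's left (-y). I'll lower the shut fingers on its +y side and push it about 80 mm along the edge toward -y.

```bash
python3 -m pendant '[{"ax":0,"ay":0,"az":0,"dx":0.05,"dy":-1.0,"dz":4.5,"jaw":1},{"ax":0,"ay":0,"az":0,"dx":0,"dy":0,"dz":4.5,"jaw":1},{"ax":0,"ay":0,"az":0,"dx":0,"dy":0,"dz":3,"jaw":1},{"ax":0,"ay":0,"az":0,"dx":0,"dy":0,"dz":2,"jaw":1},{"ax":0,"ay":0,"az":0,"dx":0,"dy":0,"dz":1,"jaw":1},{"ax":0,"ay":0,"az":0,"dx":0,"dy":0,"dz":0,"jaw":1},{"ax":0,"ay":0,"az":0,"dx":0,"dy":0,"dz":0,"jaw":1}]'; python3 -c "
from h import *
go(0.4843,0.105,0.064)"
```

```text
time_s: 4.8
position: [0.4848, 0.1046, 0.0821]
tool_rot: [-0.108, 3.139, 0.0]
ft_force: [-0.3, -0.1, 0.5]
opening: -0.001
grip_force: 0.0
t 4.80 pos [0.4848 0.1046 0.0821] turn deg [0.01 0.05 0.04] shift cm [0.05 0.04 1.81] F [-0.3 -0.1  0.5]
```

```bash
python3 -m pendant '[{"ax":0,"ay":0,"az":0,"dx":0,"dy":0,"dz":1,"jaw":1},{"ax":0,"ay":0,"az":0,"dx":0,"dy":0,"dz":0.8,"jaw":1},{"ax":0,"ay":0,"az":0,"dx":0,"dy":-0.6,"dz":0,"jaw":1},{"ax":0,"ay":0,"az":0,"dx":0,"dy":-0.8,"dz":0,"jaw":1},{"ax":0,"ay":0,"az":0,"dx":0,"dy":-1,"dz":0,"jaw":1},{"ax":0,"ay":0,"az":0,"dx":0,"dy":-1,"dz":0,"jaw":1},{"ax":0,"ay":0,"az":0,"dx":0,"dy":-1,"dz":0,"jaw":1},{"ax":0,"ay":0,"az":0,"dx":0,"dy":0,"dz":0,"jaw":1}]'; python3 -c "
from h import *
go(0.4915,0.0075,0.064)
for n in ['scene','side']:
  cams.read_camera(n)
  for q in cams.spot_in(n,'toggle')[:3]: print(np.round(q['centre'],3),round(q['p'],2))"
```

```text
time_s: 5.6
position: [0.4877, 0.0584, 0.0634]
tool_rot: [0.104, -3.14, 0.001]
ft_force: [-0.3, 1.3, -0.4]
opening: 0.001
grip_force: 0.0
t 5.60 pos [0.4877 0.0584 0.0634] turn deg [-0.04 -0.   -0.12] shift cm [-0.03 -5.11 -0.06] F [-0.3  1.3 -0.4]
[0.725 0.034 0.067] 0.52
[0.493 0.042 0.072] 0.47
[0.486 0.03  0.073] 0.75
[ 0.359 -0.022  0.006] 0.67
[0.336 0.094 0.014] 0.66
```

```bash
python3 -m pendant '[{"ax":0,"ay":0,"az":0,"dx":0,"dy":-0.8,"dz":0,"jaw":1},{"ax":0,"ay":0,"az":0,"dx":0,"dy":-1,"dz":0,"jaw":1},{"ax":0,"ay":0,"az":0,"dx":0,"dy":-1,"dz":0,"jaw":1},{"ax":0,"ay":0,"az":0,"dx":0,"dy":-1,"dz":0,"jaw":1},{"ax":0,"ay":0,"az":0,"dx":0,"dy":-0.8,"dz":0,"jaw":1},{"ax":0,"ay":0,"az":0,"dx":0,"dy":-0.5,"dz":0,"jaw":1},{"ax":0,"ay":0,"az":0,"dx":0,"dy":0,"dz":0,"jaw":1},{"ax":0,"ay":0,"az":0,"dx":0,"dy":0,"dz":0,"jaw":1}]'; python3 -m pendant '[{"ax":0,"ay":0,"az":0,"dx":0,"dy":0.6,"dz":0,"jaw":1},{"ax":0,"ay":0,"az":0,"dx":0,"dy":0.6,"dz":0,"jaw":1},{"ax":0,"ay":0,"az":0,"dx":0,"dy":0,"dz":-3,"jaw":1},{"ax":0,"ay":0,"az":0,"dx":0,"dy":0,"dz":-4,"jaw":1},{"ax":0,"ay":0,"az":0,"dx":0,"dy":0,"dz":-4,"jaw":1},{"ax":0,"ay":0,"az":0,"dx":0,"dy":0,"dz":0,"jaw":1}]'; python3 -c "
from h import *
import meas
c,_=meas.measure('wrist'); save(c,'w2.png')
meas.measure('side'); meas.measure('scene')
go(0.4915,0.0075,0.064)"
```

```text
time_s: 6.6
position: [0.491, 0.0096, 0.0633]
tool_rot: [-0.107, 3.14, 0.0]
ft_force: [-0.4, 1.4, -0.3]
opening: 0.0
grip_force: 0.0
time_s: 7.2
position: [0.4916, 0.0224, 0.1773]
tool_rot: [-0.108, 3.134, 0.001]
ft_force: [-0.2, -0.4, -1.7]
opening: -0.002
grip_force: 0.0
wrist edge x=0.4473-0.0696*y n 104
wrist ivory_tally p0.86 ctr [0.5452 0.0719] rect [552.   62.4  57.3  70.5   3.9] long axis deg 48.9 n 2967
wrist toggle p0.95 ctr [0.3949 0.047 ] rect [394.9  46.9  30.6  13.6  89.2] long axis deg 88.8 n 713
wrist toggle p0.70 ctr [ 0.4904 -0.0133] rect [490.6 -13.3  38.   16.9   3.9] long axis deg 2.9 n 832
wrist toggle p0.67 ctr [ 0.3695 -0.0135] rect [369.7 -13.3  31.6  13.6  12.2] long axis deg 13.0 n 817
wrist blue_tally p0.65 ctr [ 0.5939 -0.1472] rect [ 597.5 -146.    83.2   74.1    4.2] long axis deg -21.4 n 5943
wrist line mark [0.5549 0.063 ] red mid [0.552  0.0755] slope -0.0923 y [0.0552 0.0972] over edge-> dist in front normal 0.1097 angle err deg -1.29
side edge x=0.4486-0.0671*y n 106
side ivory_tally p0.56 ctr [0.5652 0.0569] rect [565.1  58.8  80.6  77.1   4.9] lo
[... 591 characters left out ...]
e edge x=0.4490-0.0681*y n 106
scene ivory_tally p0.77 ctr [0.5675 0.0626] rect [566.2  63.1  88.3  72.9   4.4] long axis deg 4.2 n 1101
scene toggle p0.48 ctr [0.4418 0.0431] rect [441.2  43.6  17.2  30.7   1.9] long axis deg -82.5 n 67
scene toggle p0.47 ctr [ 0.4151 -0.0256] rect [415.5 -25.8  36.6  14.8   8.8] long axis deg 10.1 n 70
scene toggle p0.45 ctr [ 0.4912 -0.0119] rect [490.9 -12.   44.1  18.1   2.4] long axis deg 3.2 n 116
scene line mark [0.5482 0.0613] red mid [0.5523 0.0636] slope -0.0850 y [0.0301 0.0971] over edge-> dist in front normal 0.1074 angle err deg -0.96
t 7.95 pos [0.4902 0.0214 0.1732] turn deg [-0.01 -0.01 -0.  ] shift cm [-0.04 -1.39 10.92] F [-0.1  0.7 -0.5]
```

View pics/w2.png

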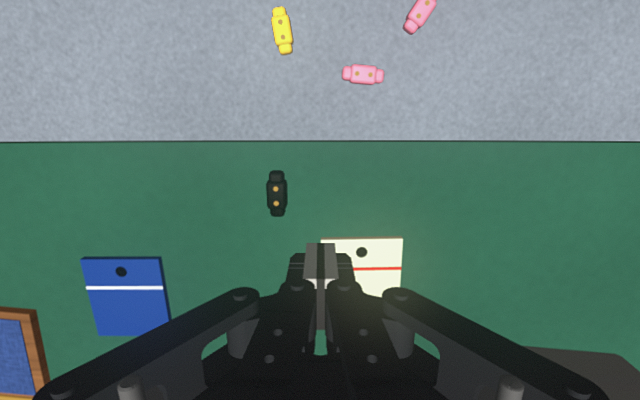

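The toggle now lies at (277,193) in the wrist picture, world (0.490,-0.013). That leaves about 26 mm between it and the tally's path. Next the fingers go behind the tally.

```bash
python3 -m pendant '[{"ax":0,"ay":0,"az":0,"dx":-3.5,"dy":0.9,"dz":0,"jaw":1},{"ax":0,"ay":0,"az":0,"dx":-3.6,"dy":0.95,"dz":0,"jaw":1},{"ax":0,"ay":0,"az":0,"dx":-3.6,"dy":0.95,"dz":0,"jaw":1},{"ax":0,"ay":0,"az":0,"dx":-3.7,"dy":0.95,"dz":0,"jaw":1},{"ax":0,"ay":0,"az":0,"dx":0,"dy":0,"dz":4,"jaw":1},{"ax":0,"ay":0,"az":0,"dx":0,"dy":0,"dz":3.5,"jaw":1},{"ax":0,"ay":0,"az":0,"dx":0,"dy":0,"dz":1.5,"jaw":1},{"ax":0,"ay":0,"az":0,"dx":0,"dy":0,"dz":0,"jaw":1}]'; python3 -m pendant '[{"ax":0,"ay":0,"az":0,"dx":0,"dy":0,"dz":0,"jaw":1}]'; python3 -c "
from h import *
go(0.631,0.0685,0.0635)"
```

```text
time_s: 8.75
position: [0.6305, 0.0685, 0.082]
tool_rot: [0.107, -3.137, 0.001]
ft_force: [0.3, -1.0, -0.1]
opening: 0.002
grip_force: 0.0
time_s: 8.85
position: [0.6319, 0.0687, 0.0847]
tool_rot: [-0.107, 3.138, 0.0]
ft_force: [-0.7, 0.4, -0.9]
opening: 0.0
grip_force: 0.0
t 8.85 pos [0.6319 0.0687 0.0847] turn deg [ 0.01  0.08 -0.01] shift cm [ 0.09 -0.01  2.12] F [-0.7  0.4 -0.9]
```

```bash
python3 -m pendant '[{"ax":0,"ay":0,"az":0,"dx":0,"dy":0,"dz":1.2,"jaw":1},{"ax":0,"ay":0,"az":0,"dx":0,"dy":0,"dz":0.9,"jaw":1},{"ax":0,"ay":0,"az":0,"dx":0,"dy":0,"dz":0,"jaw":1},{"ax":0,"ay":0,"az":0,"dx":0.7,"dy":0,"dz":0,"jaw":1},{"ax":0,"ay":0,"az":0,"dx":0.8,"dy":0,"dz":0,"jaw":1},{"ax":0,"ay":0,"az":0,"dx":0.8,"dy":0,"dz":0,"jaw":1},{"ax":0,"ay":0,"az":0,"dx":0.8,"dy":0,"dz":0,"jaw":1},{"ax":0,"ay":0,"az":0,"dx":0.8,"dy":0,"dz":0,"jaw":1}]'; python3 -m pendant '[{"ax":0,"ay":0,"az":0,"dx":0.6,"dy":0,"dz":0,"jaw":1},{"ax":0,"ay":0,"az":0,"dx":0,"dy":0,"dz":0,"jaw":1},{"ax":0,"ay":0,"az":0,"dx":0,"dy":0,"dz":0,"jaw":1}]'; python3 -c "
from h import *
import meas
meas.measure('side'); meas.measure('scene')
go(0.631,0.0685,0.0635)" | grep -E "line|ivory|^t"
```

```text
time_s: 9.65
position: [0.5919, 0.0659, 0.0628]
tool_rot: [-0.107, 3.139, 0.0]
ft_force: [0.7, 0.8, -0.7]
opening: 0.002
grip_force: 0.2
time_s: 9.95
position: [0.5866, 0.0656, 0.0625]
tool_rot: [-0.107, 3.139, -0.0]
ft_force: [-0.4, -0.1, 0.3]
opening: -0.001
grip_force: 0.0
side ivory_tally p0.60 ctr [0.5345 0.0551] rect [534.7  56.5  79.3  78.7   2.7] long axis deg 21.6 n 1402
side line mark [0.5213 0.0618] red mid [0.5228 0.0594] slope -0.0673 y [0.027  0.0939] over edge-> dist in front normal 0.0780 angle err deg -0.01
scene ivory_tally p0.66 ctr [0.5569 0.0503] rect [551.2  47.4 100.   57.1  43.3] long axis deg 29.1 n 138
t 10.45 pos [0.5865 0.0655 0.0623] turn deg [-0.01 -0.   -0.  ] shift cm [-4.46 -0.   -0.12] F [ 0.  -0.4  0.3]
```

It slides squarely (angle error about 0°), with the line about 78 mm from the edge. I'll push 65 mm more, then measure before the last stretch.

```bash
python3 -m pendant '[{"ax":0,"ay":0,"az":0,"dx":0.6,"dy":0,"dz":0,"jaw":1},{"ax":0,"ay":0,"az":0,"dx":0.8,"dy":0,"dz":-0.05,"jaw":1},{"ax":0,"ay":0,"az":0,"dx":1,"dy":0,"dz":0,"jaw":1},{"ax":0,"ay":0,"az":0,"dx":1,"dy":0,"dz":0,"jaw":1},{"ax":0,"ay":0,"az":0,"dx":1,"dy":0,"dz":0,"jaw":1},{"ax":0,"ay":0,"az":0,"dx":1,"dy":0,"dz":0,"jaw":1},{"ax":0,"ay":0,"az":0,"dx":0.7,"dy":0,"dz":0,"jaw":1},{"ax":0,"ay":0,"az":0,"dx":0.4,"dy":0,"dz":0,"jaw":1}]'; python3 -m pendant '[{"ax":0,"ay":0,"az":0,"dx":0,"dy":0,"dz":0,"jaw":1},{"ax":0,"ay":0,"az":0,"dx":0,"dy":0,"dz":0,"jaw":1}]'; python3 -c "
from h import *
import meas
c,_=meas.measure('side'); meas.measure('scene')
I=c['img'][150:250,200:340]; cv2.imwrite('pics/s3.png',cv2.resize(I,(784,560),interpolation=3)[...,::-1])
go(0.631,0.0685,0.0635)" | grep -E "line|ivory|^t|edge"
```

```text
time_s: 11.25
position: [0.5211, 0.0611, 0.0629]
tool_rot: [0.107, -3.14, 0.0]
ft_force: [0.9, 0.8, -0.5]
opening: -0.0
grip_force: 0.3
time_s: 11.45
position: [0.5218, 0.0611, 0.0628]
tool_rot: [-0.107, 3.14, -0.0]
ft_force: [-0.2, -0.4, -0.5]
opening: -0.001
grip_force: 0.0
side edge x=0.4486-0.0670*y n 91
side ivory_tally p0.58 ctr [0.4703 0.0514] rect [470.6  52.3  79.7  79.    4. ] long axis deg -10.2 n 1535
side ivory_tally p0.43 ctr [ 0.6259 -0.0719] rect [642.5  59.  400.7 677.5   3.4] long axis deg 81.6 n 56900
side line mark [0.4608 0.0576] red mid [0.4581 0.0556] slope -0.0717 y [0.0225 0.0901] over edge-> dist in front normal 0.0132 angle err deg -0.26
scene edge x=0.4488-0.0682*y n 79
scene ivory_tally p0.63 ctr [0.4907 0.045 ] rect [477.2  57.3  72.9  69.7   5.5] long axis deg 5.7 n 168
t 11.95 pos [0.5216 0.0611 0.0628] turn deg [-0.01 -0.01  0.  ] shift cm [-10.97  -0.    -0.07] F [ 0.3 -0.3  0.4]
```

View pics/s3.png

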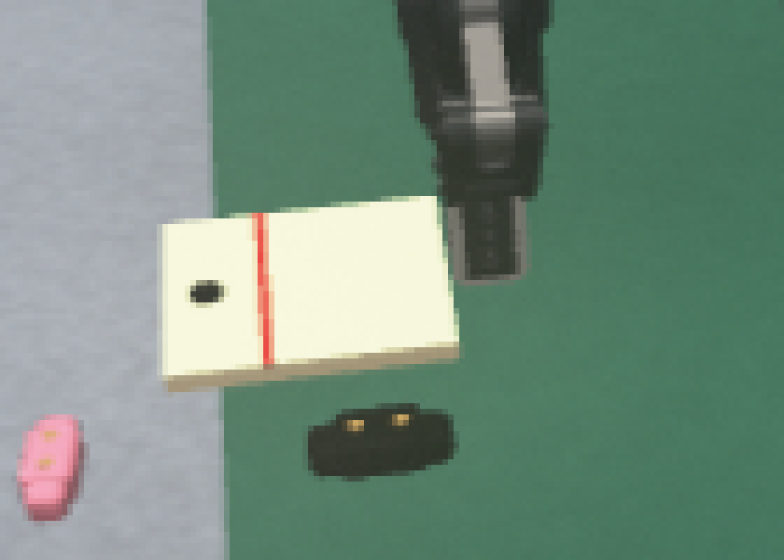

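The side crop shows the red line at about (264,290), roughly 13 mm inside the edge, which runs at x≈215. The toggle lies clear. The edge position needs sub-pixel precision, so I'll take half-level crossings of intensity profiles.

```bash
cat > prof.py <<'E'
from h import *
def proj(c,P,st):
    Rm,o=cam_pose(c,st); q=(P-o)@Rm; q=q*[1,-1,-1]
    return cv2.projectPoints(q,np.zeros(3),np.zeros(3),np.array(c['camera_matrix']),np.array(c['D']))[0].reshape(-1,2)
def prof(c,st,x,y,z):
    X,Y=np.meshgrid(x,y); uv=proj(c,np.c_[X.ravel(),Y.ravel(),np.full(X.size,z)],st).astype(np.float32)
    return cv2.remap(c['img'].astype(np.float32),uv[:,0].reshape(X.shape),uv[:,1].reshape(X.shape),cv2.INTER_LINEAR)
def rfit(y,x):
    k=np.polyfit(y,x,1)
    for _ in range(6):
        e=abs(x-np.polyval(k,y)); s=e<max(2.5*np.median(e),3e-4); k=np.polyfit(y[s],x[s],1)
    return k,s.sum(),e[s].std()
def run(name):
    st=status.get_state(); c=cams.read_camera(name)
    x=np.arange(.425,.475,.0005); y=np.r_[np.arange(-.2,-.03,.004),np.arange(.11,.2,.004)]
    p=prof(c,st,x,y,.06); f=p[...,0]  # red: grey table high, green low
    ex=[]
    for yi,row in zip(y,f):
        lo=np.median(row[-12:]); hi=np.median(row[:25]); i=np.nonzero(row>(lo+hi)/2)[0]
        if hi-lo>40 and len(i) and i[-1]+1<len(x):
            i=i[-1]; t=(row[i]-(lo+hi)/2)/(row[i]-row[i+1]); ex.append([yi,x[i]+t*.0005])
    ex=np.array(ex); k,n,sd=rfit(ex[:,0],ex[:,1]); print(name,'edge x=%.4f%+.4f y'%(k[1],k[0]),n,'sd %.5f'%sd)
    x=np.arange(.42,.50,.0005); y=np.arange(.0,.12,.003); p=prof(c,st,x,y,.066); rr=p[...,0]-p[...,1]; L=[]
    rr=rr*(p[...,0]>140)
    for yi,row in zip(y,rr):
        j=row.argmax()
        if row[j]>60:
            s=slice(max(j-8,0),j+9); w=np.clip(row[s]-25,0,None); L.append([yi,(w*x[s]).sum()/w.sum()])
    if len(L)<6: print(name,'line hidden',len(L)); return c
    L=np.array(L); m,n,sd=rfit(L[:,0],L[:,1]); ym=L[:,0].mean(); xm=np.polyval(m,ym)
    print(name,'line x(%.4f)=%.4f slope %.4f'%(ym,xm,m[0]),n,'y',L[0,0],L[-1,0],'DIST mm %.2f'%(1e3*(xm-np.polyval(k,ym))/np.hypot(1,k[0])),'ANG deg %.2f'%np.degrees(np.arctan(m[0])-np.arctan(k[0])))
    return c
if __name__=='__main__':
    import sys
    for n in sys.argv[1:]: run(n)
    go(0.631,0.0685,0.0635)
E
python3 prof.py side scene wrist
```

```text
side edge x=0.4482-0.0680 y 65 sd 0.00008
side line x(0.0555)=0.4580 slope -0.0667 24 y 0.021 0.09 DIST mm 13.59 ANG deg 0.08
scene edge x=0.4478-0.0685 y 51 sd 0.00007
scene line hidden 2
wrist edge x=0.4482-0.0695 y 33 sd 0.00003
wrist line x(0.0570)=0.4579 slope -0.0681 23 y 0.024 0.09 DIST mm 13.63 ANG deg 0.08
t 12.10 pos [0.5216 0.0611 0.0628] turn deg [-0.01 -0.01 -0.  ] shift cm [-10.97  -0.    -0.07] F [0.7 0.4 0.2]
```

```bash
python3 -m pendant '[{"ax":0,"ay":0,"az":0,"dx":0.4,"dy":0,"dz":0,"jaw":1},{"ax":0,"ay":0,"az":0,"dx":0.4,"dy":0,"dz":0,"jaw":1},{"ax":0,"ay":0,"az":0,"dx":0.3,"dy":0,"dz":0,"jaw":1},{"ax":0,"ay":0,"az":0,"dx":0.2,"dy":0,"dz":0,"jaw":1},{"ax":0,"ay":0,"az":0,"dx":0,"dy":0,"dz":0,"jaw":1},{"ax":0,"ay":0,"az":0,"dx":0,"dy":0,"dz":0,"jaw":1}]'; python3 prof.py side wrist scene
```

```text
time_s: 12.7
position: [0.5086, 0.0602, 0.0628]
tool_rot: [0.107, -3.14, 0.0]
ft_force: [-0.2, -0.2, -0.7]
opening: -0.004
grip_force: 0.0
side edge x=0.4482-0.0679 y 63 sd 0.00007
side line x(0.0555)=0.4453 slope -0.0661 24 y 0.021 0.09 DIST mm 0.90 ANG deg 0.11
wrist edge x=0.4476-0.0695 y 35 sd 0.00003
wrist line x(0.0555)=0.4453 slope -0.0675 24 y 0.021 0.09 DIST mm 1.55 ANG deg 0.11
scene edge x=0.4478-0.0683 y 52 sd 0.00007
scene line hidden 1
t 12.85 pos [0.5087 0.0602 0.0628] turn deg [-0. -0. -0.] shift cm [-12.26  -0.    -0.07] F [0.1 1.6 0.5]
```

```bash
python3 -m pendant '[{"ax":0,"ay":0,"az":0,"dx":0.1,"dy":0,"dz":0,"jaw":1},{"ax":0,"ay":0,"az":0,"dx":0,"dy":0,"dz":0,"jaw":1},{"ax":0,"ay":0,"az":0,"dx":0,"dy":0,"dz":0,"jaw":1}]';python3 -m pendant '[{"ax":0,"ay":0,"az":0,"dx":-0.5,"dy":0,"dz":0,"jaw":1},{"ax":0,"ay":0,"az":0,"dx":-1,"dy":0,"dz":0,"jaw":1},{"ax":0,"ay":0,"az":0,"dx":-1,"dy":0,"dz":-2,"jaw":1},{"ax":0,"ay":0,"az":0,"dx":-2,"dy":0,"dz":-4,"jaw":1},{"ax":0,"ay":0,"az":0,"dx":-3,"dy":0,"dz":-4,"jaw":1},{"ax":0,"ay":0,"az":0,"dx":-4,"dy":0,"dz":-2,"jaw":1},{"ax":0,"ay":0,"az":0,"dx":0,"dy":0,"dz":0,"jaw":1},{"ax":0,"ay":0,"az":0,"dx":0,"dy":0,"dz":0,"jaw":1}]'; python3 prof.py side wrist scene
```

```text
time_s: 13.15
position: [0.5076, 0.0602, 0.0628]
tool_rot: [0.107, -3.14, 0.0]
ft_force: [0.0, -0.0, -0.2]
opening: -0.002
grip_force: 0.0
time_s: 13.95
position: [0.6214, 0.0679, 0.1819]
tool_rot: [0.107, -3.139, 0.0]
ft_force: [-1.2, -0.1, -1.2]
opening: 0.005
grip_force: 0.0
side edge x=0.4482-0.0680 y 63 sd 0.00007
side line x(0.0540)=0.4449 slope -0.0646 23 y 0.021 0.08700000000000001 DIST mm 0.40 ANG deg 0.19Traceback (most recent call last):
  File "prof.py", line 35, in <module>
    for n in sys.argv[1:]: run(n)
                           ~~~^^^
  File "prof.py", line 22, in run
    ex=np.array(ex); k,n,sd=rfit(ex[:,0],ex[:,1]); print(name,'edge x=%.4f%+.4f y'%(k[1],k[0]),n,'sd %.5f'%sd)
                                 ~~^^^^^
IndexError: too many indices for array: array is 1-dimensional, but 2 were indexed
```

```bash
python3 prof.py scene side; python3 -c "
from h import *
a=cams.read_camera('scene')['img']; b=cams.read_camera('side')['img']
C=np.hstack([cv2.resize(a[130:210,290:390],(400,320),interpolation=3),cv2.resize(b[160:240,210:310],(400,320),interpolation=3)])
cv2.imwrite('pics/c4.png',C[...,::-1])"
```

```text
scene edge x=0.4476-0.0696 y 41 sd 0.00007
scene line x(0.0356)=0.4449 slope -0.0827 7 y 0.024 0.048 DIST mm -0.22 ANG deg -0.75
side edge x=0.4482-0.0679 y 64 sd 0.00007
side line x(0.0540)=0.4449 slope -0.0646 23 y 0.021 0.08700000000000001 DIST mm 0.38 ANG deg 0.19
t 14.15 pos [0.6205 0.0679 0.1817] turn deg [-0.02 -0.09  0.02] shift cm [-1.050e+00 -1.000e-02  1.182e+01] F [-1.1  0.7 -0.2]
```

View pics/c4.png

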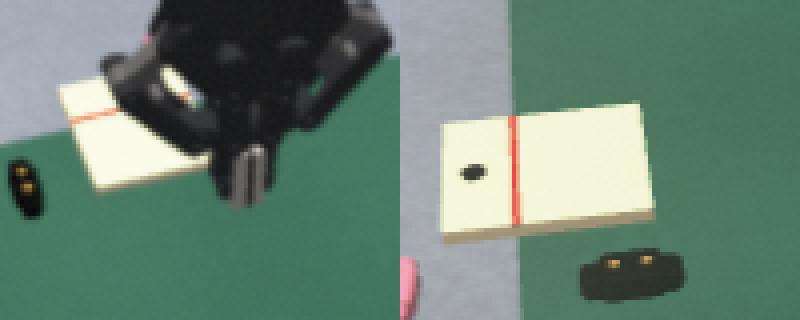

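The crop shows the red line at (515,170) on the right, in line with the ledge edge and square to it. The toggle lies clear on the green and the fingers touch nothing. Measured, the line is within about 0.4 mm of the edge and 0.2° of square in the side view. I'm handing in.

```bash
python3 -c "
from station import workorder
print(workorder.sign_off())"
```

```text
the job is handed in; nothing more can be done
None
```

The job is handed in, with no verdict returned: the black toggle is pushed aside onto clear ledge, the ivory tally's red line is within about 0.4 mm of the front edge and square to about 0.2°, and the other items were not touched.

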